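# Load the setter of a top-hat test kiln

## Robot

A 6-joint arm with a two-finger parallel gripper is mounted at the origin on the work surface. World frame = base frame: x ahead of the robot, y to its left, z up, the work surface at z = 0. Lengths are in m, angles in rad, forces in N, time in s.
With the tool pointing down it reaches from about 0.3 to 0.875 m from the base axis. Payload 6.4 kg.
Tool frame: the origin (TCP) lies at the very end of the fingers, on their centre line; the grasp point (between the pads) lies 19 mm behind it; z points along the fingers, y is the line along which they close (so a half turn about z gives the same grasp; the last joint's range is limited). The gripper opens to 85 mm and grips with 20 to 120 N. Pads are 22 mm wide; open, the fingers measure 114 mm over their backs; the gripper's body (76 mm by 85 mm) begins 54 mm behind the grasp point. The pads swing forward as they close: fully open they stand 13 mm farther back than shut.
Start: joints at [-1.336, 0.181, 1.607, -0, 1.354, -0.206], TCP at [0.245, -0.52, 0.231] pointing down, gripper open.
Joint ranges: [-2.99, 2.99], [-0.89, 2.07], [0.3, 2.58], [-1.14, 4.28], [0, 2.63], [-3.12, 3.12]. Speed limits (rad/s): [2.57, 2.57, 3.01, 3.14, 3.14, 3.14].

## Interface

Orientations are given as a rotation vector (axis times angle).
In Python, from plant import r gives the robot as it stands. The module is installed in compiled form; this text tells all that it offers. Calls block until the motion is done:
- r.move_ptp(position, orientation): joint-space move of the TCP to a pose.
- r.movel(position, max_speed=0.15, ori=None): straight line of the TCP; ori=None keeps the orientation; max_speed is the mean speed in m/s.
- r.move_j(angles): joint-space move.
- r.grip(opening, grasp_force=None): opening from 0.0 (shut) to 1.0 (fully open); grasp_force is the grip in N (None keeps the last); returns when the fingers have stopped.
- r.sleep(seconds).
- r.ik(position, orientation): joint angles nearest the present ones, or None.
- r.sense(): the state.
- r.grab_frame(name): name is "side" or "top"; returns the picture (420x560x3 uint8, red, green, blue); there is no depth.
- r.get_calibration(name): a dict with "camera_matrix" (3x3 intrinsics, pixels), "dist_coeffs" ([k1, k2, p1, p2, k3] as OpenCV has them; the pictures are not rectified), "camera_from_world" (4x4, takes a point from world to camera coordinates). Camera axes: x right, y up, looking along -z (the intrinsics and any distortion apply to the point x, -y, -z); pixel columns grow to the right and rows downward; lengths in m; the calibration is good to about 2 mm. A picture is of the moment at which its call begins. get_calibration takes no time and is no camera call.
A pose or a line that the arm cannot do raises r.PlanningError and nothing moves.
- r.job_done(): hands the job in; it is judged then, once.
The state is a dict: "time": time; "joints": joint angles; "joint_velocities": joint speeds; "joint_efforts": joint torques, N m; "eef_pos": TCP position; "ee_rot": TCP orientation; "force": force on the tool from outside, world axes, zero at the start; "ft_torque": the same for the moment, N m; "finger_gap": opening from 0.0 (shut) to 1.0 (fully open); "gripper_force": force on a finger pad.
Only numpy, scipy, OpenCV 4.12 (cv2) and the standard library are available. Lean on these libraries where they do the work, as an engineer would, in place of code of your own. Each camera call takes 0.05 s, during which the arm holds its last target. There are 200 camera calls.

## Task

Get the test kiln ready to fire: draw its sliding setter all the way out from under the bell, stand every bisque tile from the drying rack upright in a slot of the setter (one tile to a slot, any slots, standing fully down on the slot's floor) and set the lidded crucible upright, centred on the ringed pad beside them. Only with everything in place slide the setter all the way home under the bell, and last of all throw the kiln's switch lever fully over to its other end. Do not let a tile fall over, and leave the other things on the bench where they are.

Things in the scene. Friction and masses are not known exactly. Their poses are not given: they have to be found in the camera images.
- kiln: Fixed top-hat test kiln, axes x and y level: a steel base plate 270 (x) by 580 (y) mm, 10 mm thick, and a raised bell (an aluminium box) on four posts. The bell spans x -135 to 135, y -103 to 128 and z 165 to 290 mm in this frame; the space below it is open on all sides between the posts (16 mm square, centred at x +-122, y -85 and 110). The setter comes out along the kiln's -y. Origin on the table under the middle of the setter's home place. Position and yaw vary.
- setter (a joint): How far the setter trolley is drawn out, in m along the kiln's -y: 0 is home against its stop under the bell, 0.26 is fully out against the other stop. It stays where it is left; moving it takes about 3 to 5 N. The setter is a pale firebrick slab 210 (x) by 230 (y) mm, deck 35 mm above the table, with four parallel slots near its -x edge, a round pad near its +x edge and a handle on its -y end. Low ledges 10 mm high run round the part of the deck that has the pad.
- setter_slot0 (a point): Centre of the floor of slot 0, on the setter (moves with it; axes parallel to the kiln's). The slot runs along x, is 96 mm long, 15 mm wide (y) and 28 mm deep below the tops of the ridges beside it. The four slots lie 50 mm apart along y; slot 0 is nearest the handle, slot 3 nearest the bell.
- setter_slot1 (a point): Centre of the floor of slot 1, on the setter (moves with it; axes parallel to the kiln's). The slot runs along x, is 96 mm long, 15 mm wide (y) and 28 mm deep below the tops of the ridges beside it. The four slots lie 50 mm apart along y; slot 0 is nearest the handle, slot 3 nearest the bell.
- setter_slot2 (a point): Centre of the floor of slot 2, on the setter (moves with it; axes parallel to the kiln's). The slot runs along x, is 96 mm long, 15 mm wide (y) and 28 mm deep below the tops of the ridges beside it. The four slots lie 50 mm apart along y; slot 0 is nearest the handle, slot 3 nearest the bell.
- setter_slot3 (a point): Centre of the floor of slot 3, on the setter (moves with it; axes parallel to the kiln's). The slot runs along x, is 96 mm long, 15 mm wide (y) and 28 mm deep below the tops of the ridges beside it. The four slots lie 50 mm apart along y; slot 0 is nearest the handle, slot 3 nearest the bell.
- setter_pad (a point): Centre of the round pad on the setter's deck, a flat spot marked by a dark ring 72 mm across, level with the deck (35 mm above the table). It lies 102 mm in +x from the middle of the row of slots.
- setter_handle (a point): Middle of the setter's handle: a level steel bar along x, 14 mm thick and 112 mm long, its centre 95 mm above the table, on two uprights at x +-50 mm, free all round between them. It lies 170 mm in -y from the setter's middle; with the setter home it is 67 mm in front of the bell.
- switch (a joint): Angle of the switch lever (rad): near 0 to 0.15 at the start (off, leaning to the kiln's -y, away from the bell), 1.0 fully thrown (on, leaning to the kiln's +y, towards the bell). It stays where it is left and takes a few newtons to push. It stands on a small grey block beside the kiln's base, at x -165, y -215 mm in the kiln's frame.
- switch_tip (a point): Centre of the knob at the lever's upper end; the lever is 80 mm long and swings in the kiln's y-z plane, the knob moving about 77 mm along the kiln's +y between its ends.
- rack: Fixed pale wooden drying rack, 100 (x) by 232 (y) by 42 mm, with four slots along its x, 52 mm apart along its y, 18 mm wide, their floors 12 mm above the table, 30 mm deep. Origin under its centre. Position and yaw vary; its y axis lies roughly along the world's x.
- tile0: A bisque test tile, a pale clay plate 80 mm wide (its x), 12 mm thick (its y) and 110 mm tall (its z), with a white glazed band; about 200 g. Origin at the middle of its lower edge. At the start it stands upright in one slot of the rack, up to 5 mm off the slot's middle. All tiles are alike; two to four are present, the others are absent (None).
- tile1: A bisque test tile, a pale clay plate 80 mm wide (its x), 12 mm thick (its y) and 110 mm tall (its z), with a white glazed band; about 200 g. Origin at the middle of its lower edge. At the start it stands upright in one slot of the rack, up to 5 mm off the slot's middle. All tiles are alike; two to four are present, the others are absent (None).
- tile2: A bisque test tile, a pale clay plate 80 mm wide (its x), 12 mm thick (its y) and 110 mm tall (its z), with a white glazed band; about 200 g. Origin at the middle of its lower edge. At the start it stands upright in one slot of the rack, up to 5 mm off the slot's middle. All tiles are alike; two to four are present, the others are absent (None).
- tile3: A bisque test tile, a pale clay plate 80 mm wide (its x), 12 mm thick (its y) and 110 mm tall (its z), with a white glazed band; about 200 g. Origin at the middle of its lower edge. At the start it stands upright in one slot of the rack, up to 5 mm off the slot's middle. All tiles are alike; two to four are present, the others are absent (None).
- crucible: White lidded crucible, one solid piece 80 mm tall: body 64 mm across, lid rim 70 mm across at 41 to 46 mm height, and a round lid knob 26 mm across from 53 to 80 mm height; about 300 g. Origin at the centre of its underside. It stands on the table at the start.
- jar: Bystander, not part of the job: white-capped jar, 64 mm across, 85 mm tall.
- bowl: Bystander, not part of the job: terracotta bowl, 100 mm across, 45 mm tall.
- brush: Bystander, not part of the job: brush lying on the table.
- prop0: Bystander, not part of the job: square kiln prop, 36 by 36 by 100 mm, standing.
- prop1: Bystander, not part of the job: square kiln prop, 36 by 36 by 75 mm, standing.
- loop: Bystander, not part of the job: spatula-like clay tool lying on the table.
Things that resemble listed ones, but are neither listed nor needed, are in the scene too. What is shaped like the tile2 but green or orange is not meant.

How it is judged:
On the way, in this order (a step that is already met when the one before it is completed fails the run):
1. the setter is drawn fully out (0.24 m or more) (value of joint setter above 0.24 m), for 0.2 s.
2. with the setter out, every tile present stands in a slot and the crucible is centred on the pad (z of tile0 in the frame of setter_slot0 between -0.006 and 0.006 m and x of tile0 in the frame of setter_slot0 between -0.013 and 0.013 m and y of tile0 in the frame of setter_slot0 between -0.008 and 0.158 m and angle between each of tile0, tile1, tile2, tile3's own z axis and vertical below 0.17 rad and z of tile1 in the frame of setter_slot0 between -0.006 and 0.006 m and x of tile1 in the frame of setter_slot0 between -0.013 and 0.013 m and y of tile1 in the frame of setter_slot0 between -0.008 and 0.158 m and z of tile2 in the frame of setter_slot0 between -0.006 and 0.006 m and x of tile2 in the frame of setter_slot0 between -0.013 and 0.013 m and y of tile2 in the frame of setter_slot0 between -0.008 and 0.158 m and z of tile3 in the frame of setter_slot0 between -0.006 and 0.006 m and x of tile3 in the frame of setter_slot0 between -0.013 and 0.013 m and y of tile3 in the frame of setter_slot0 between -0.008 and 0.158 m and horizontal distance between crucible and setter_pad below 0.012 m and z of crucible in the frame of setter_pad below 0.006 m and angle between crucible's own z axis and vertical below 0.1 rad and value of joint setter above 0.22 m), for 0.3 s.
3. the loaded setter is home under the bell, everything still in place (z of tile0 in the frame of setter_slot0 between -0.006 and 0.006 m and x of tile0 in the frame of setter_slot0 between -0.013 and 0.013 m and y of tile0 in the frame of setter_slot0 between -0.008 and 0.158 m and angle between each of tile0, tile1, tile2, tile3's own z axis and vertical below 0.17 rad and z of tile1 in the frame of setter_slot0 between -0.006 and 0.006 m and x of tile1 in the frame of setter_slot0 between -0.013 and 0.013 m and y of tile1 in the frame of setter_slot0 between -0.008 and 0.158 m and z of tile2 in the frame of setter_slot0 between -0.006 and 0.006 m and x of tile2 in the frame of setter_slot0 between -0.013 and 0.013 m and y of tile2 in the frame of setter_slot0 between -0.008 and 0.158 m and z of tile3 in the frame of setter_slot0 between -0.006 and 0.006 m and x of tile3 in the frame of setter_slot0 between -0.013 and 0.013 m and y of tile3 in the frame of setter_slot0 between -0.008 and 0.158 m and horizontal distance between crucible and setter_pad below 0.012 m and z of crucible in the frame of setter_pad below 0.006 m and angle between crucible's own z axis and vertical below 0.1 rad and value of joint setter below 0.008 m), for 0.2 s.
4. the switch lever is thrown, the setter being home (value of joint switch above 0.85 rad and value of joint setter below 0.008 m), for 0.2 s.
At the end, for the whole second after the job is handed in: Each tile present stands in a slot: within 6 mm of its floor, 13 mm of its middle, leaning under 0.17 rad; crucible on the pad within 12 mm of centre, upright within 0.1 rad; setter within 8 mm of home; switch over 0.85 rad; all at rest (all of step 4 and z of tile0 in the frame of setter_slot0 between -0.006 and 0.006 m and x of tile0 in the frame of setter_slot0 between -0.013 and 0.013 m and y of tile0 in the frame of setter_slot0 between -0.008 and 0.158 m and angle between each of tile0, tile1, tile2, tile3's own z axis and vertical below 0.17 rad and z of tile1 in the frame of setter_slot0 between -0.006 and 0.006 m and x of tile1 in the frame of setter_slot0 between -0.013 and 0.013 m and y of tile1 in the frame of setter_slot0 between -0.008 and 0.158 m and z of tile2 in the frame of setter_slot0 between -0.006 and 0.006 m and x of tile2 in the frame of setter_slot0 between -0.013 and 0.013 m and y of tile2 in the frame of setter_slot0 between -0.008 and 0.158 m and z of tile3 in the frame of setter_slot0 between -0.006 and 0.006 m and x of tile3 in the frame of setter_slot0 between -0.013 and 0.013 m and y of tile3 in the frame of setter_slot0 between -0.008 and 0.158 m and horizontal distance between crucible and setter_pad below 0.012 m and z of crucible in the frame of setter_pad below 0.006 m and angle between crucible's own z axis and vertical below 0.1 rad and linear speed of each of tile0, tile1, tile2, tile3, crucible below 0.02 m/s); the robot touches nothing.
It fails at once if a tile falls over (leans more than 0.8 rad) (angle between any of tile0, tile1, tile2, tile3's own z axis and vertical above 0.8 rad).
It fails at once if something else on the bench is moved more than 60 mm (distance of any of jar, bowl, brush, prop0, prop1, loop from where it was at the start of the episode above 0.06 m).
Of tile0, tile1, tile2, tile3 only 2 to 4 are there at a start; the rules pass over those that are not, and their reading is None.
At some moment in a run one of crucible may be knocked a few centimetres aside while the robot is not near it.
It also fails if it takes over 210 s, if anything falls off the work surface, if the arm or the gripper's body presses on something with over 40 N, if the wrist force passes 120 N, or if a joint passes its speed limit or range.

## Working session

There is one attempt and no reset: what is moved stays moved. The work goes in short steps, each a Python script; the robot and the scene stay as the last script left them, time stands still between calls to the robot, and variables do not carry over. Pictures are saved under pics/ and viewed, at most 14 in all, crops included, and the job is handed in when it is done.

```bash
mkdir -p pics
cat > h.py <<'E'
import numpy as np, cv2
from plant import r
from scipy.spatial.transform import Rotation as R
def snap(n,f=None):
    im=r.grab_frame(n)
    if f: cv2.imwrite('pics/'+f,im[:,:,::-1])
    return im
def ray(n,px):
    c=r.get_calibration(n);K=np.array(c['camera_matrix']);d=np.array(c['dist_coeffs'],float);T=np.array(c['camera_from_world'])
    u=cv2.undistortPoints(np.array(px,float).reshape(-1,1,2),K,d).reshape(-1,2)
    D=np.c_[u[:,0],-u[:,1],-np.ones(len(u))]@T[:3,:3]
    return -T[:3,:3].T@T[:3,3],D
def onz(n,px,z):
    o,D=ray(n,px); return o+D*((z-o[2])/D[:,2])[:,None]
def proj(n,P):
    c=r.get_calibration(n);K=np.array(c['camera_matrix']);d=np.array(c['dist_coeffs'],float);T=np.array(c['camera_from_world'])
    p=np.array(P,float).reshape(-1,3)@T[:3,:3].T+T[:3,3]
    return cv2.projectPoints(np.c_[p[:,0],-p[:,1],-p[:,2]],np.zeros(3),np.zeros(3),K,d)[0].reshape(-1,2)
def down(yaw):  # tool z down, tool y axis (closing) at angle yaw in world
    y=np.array([np.cos(yaw),np.sin(yaw),0]);z=np.array([0,0,-1.]);x=np.cross(y,z)
    return R.from_matrix(np.c_[x,y,z]).as_rotvec()
E
python3 - <<'E'
from h import *
for n in('top','side'):
    snap(n,n+'0.png'); c=r.get_calibration(n); T=np.array(c['camera_from_world']); print(n,-T[:3,:3].T@T[:3,3],T[:3,:3].round(2).tolist(),c['camera_matrix'],c['dist_coeffs'])
print(r.sense()['time'])
E
```

```text
top [0.19691009 0.04956677 1.78556019] [[0.02, -1.0, 0.02], [0.98, 0.03, 0.2], [-0.2, 0.01, 0.98]] [[499.50065113   0.         282.08277942]
 [  0.         499.50065113 204.40092736]
 [  0.           0.           1.        ]] [-0.1258718  0.         0.         0.         0.       ]
side [ 0.8573515  -0.12444157  1.12979653] [[0.45, 0.89, 0.0], [-0.85, 0.43, 0.32], [0.28, -0.15, 0.95]] [[387.70314492   0.         275.25365237]
 [  0.         387.70314492 211.82709597]
 [  0.           0.           1.        ]] [-0.1113506  0.         0.         0.         0.       ]
0.1
```

View pics/top0.png

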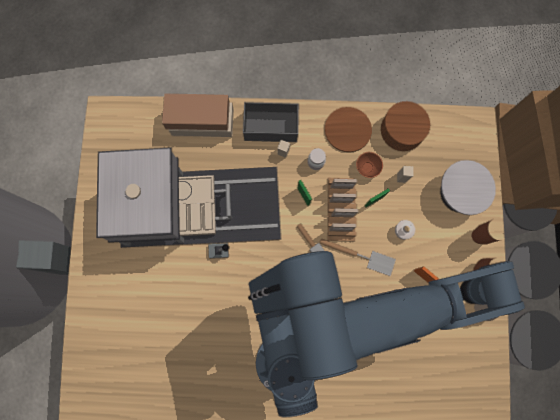

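View pics/side0.png

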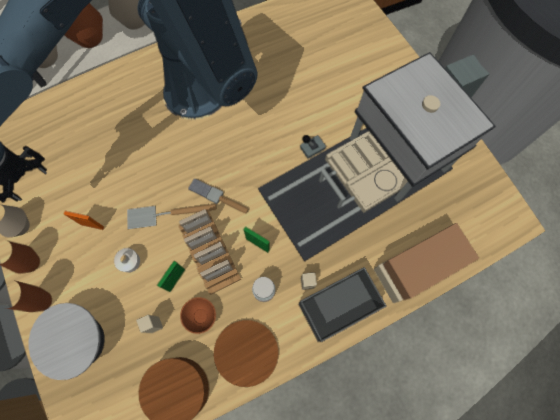

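Run:
```python
import cv2
a=cv2.imread('pics/top0.png');b=cv2.imread('pics/side0.png')
cv2.imwrite('pics/c1.png',cv2.resize(a[140:270,90:290],None,fx=4,fy=4,interpolation=cv2.INTER_CUBIC))
c=cv2.resize(a[165:255,290:420],None,fx=5,fy=5,interpolation=cv2.INTER_CUBIC)
cv2.imwrite('pics/c2.png',c)
c=cv2.resize(b[120:300,100:300],None,fx=3.33,fy=3.33,interpolation=cv2.INTER_CUBIC)
cv2.imwrite('pics/c3.png',c)
```

```text
(no output)
```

View pics/c1.png

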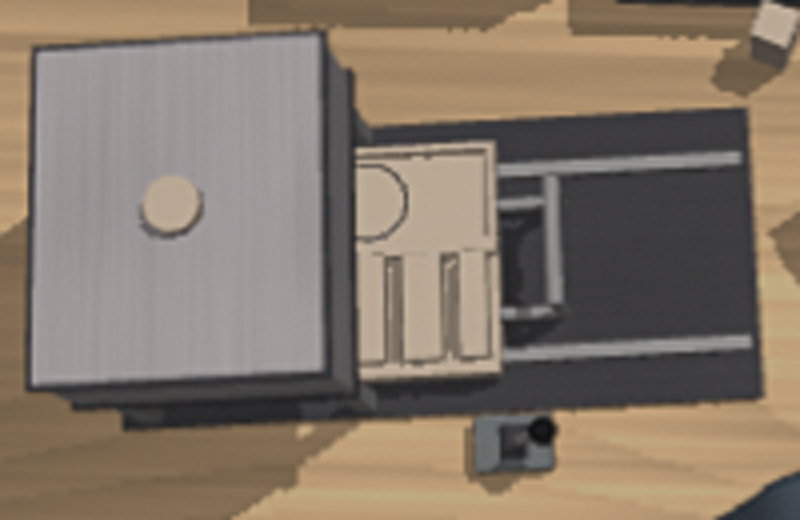

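View pics/c2.png

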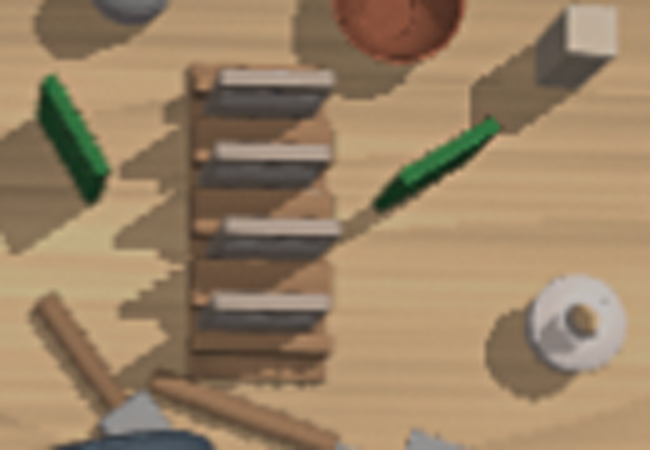

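View pics/c3.png

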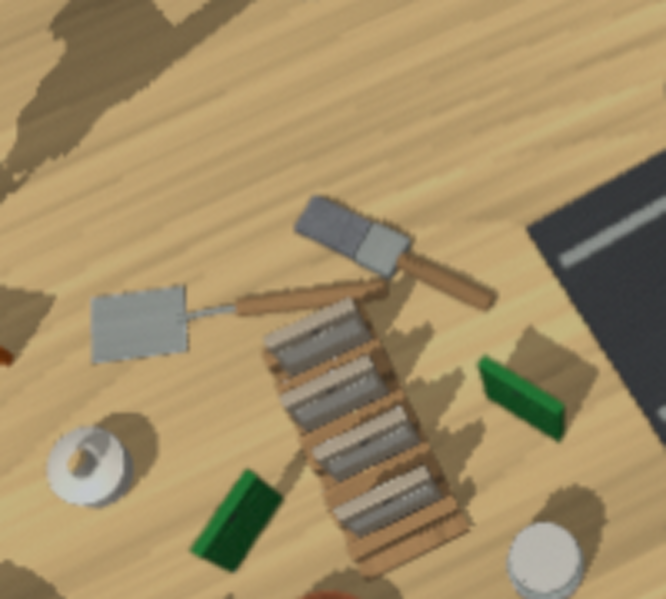

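Run:
```python
from h import *
f=lambda L:np.array(L,float)/4+[90-.375,140-.375]
g=lambda L:np.array(L,float)/5+[290-.4,165-.4]
np.set_printoptions(precision=4,suppress=True)
print('plate',onz('top',f([(745,108),(762,397)]),.01))
print('roof',onz('top',f([(33,47),(322,32),(327,378),(30,387)]),.29))
print('handle ends',onz('top',f([(551,178),(556,308)]),.102))
print('slab corners',onz('top',f([(494,143),(499,374)]),.04), 'slots',onz('top',f([(393,308),(450,305)]),.04))
print('knob',onz('top',f([(542,431)]),.1))
T=[[(218,70),(332,74)],[(218,147),(330,152)],[(226,222),(340,230)],[(213,297),(328,305)]]
for t in T: print('tile',onz('top',g(t),.122).round(4).tolist())
print('rack',onz('top',g([(190,63),(333,72),(325,380),(190,380)]),.042))
print('cruc',onz('top',g([(581,320)]),.08),onz('top',g([(577,323)]),.046))
h=lambda L:np.array(L,float)/3.33+[100-.35,120-.35]
# side view, tile top front edges
for t in [[(265,338),(352,300)],[(282,398),(374,358)],[(312,452),(404,410)],[(335,512),(428,470)]]: print('tileS',onz('side',h(t),.122).round(4).tolist())
print('crucS',onz('side',h([(90,458)]),.08),onz('side',h([(88,466)]),.046))
```

```text
plate [[0.6988 0.0562 0.01  ]
 [0.4314 0.0342 0.01  ]]
roof [[0.6566 0.6201 0.29  ]
 [0.6734 0.389  0.29  ]
 [0.4    0.3662 0.29  ]
 [0.3863 0.5956 0.29  ]]
handle ends [[0.6055 0.2224 0.102 ]
 [0.4913 0.213  0.102 ]]
slab corners [[0.6518 0.2818 0.04  ]
 [0.4418 0.2668 0.04  ]] slots [[0.4983 0.3641 0.04  ]
 [0.5024 0.3134 0.04  ]]
knob [[0.3856 0.2205 0.1   ]]
tile [[0.6299, -0.1428, 0.122], [0.6294, -0.2219, 0.122]]
tile [[0.5755, -0.1429, 0.122], [0.5741, -0.22, 0.122]]
tile [[0.5234, -0.1484, 0.122], [0.5198, -0.2265, 0.122]]
tile [[0.4715, -0.1397, 0.122], [0.4679, -0.218, 0.122]]
rack [[ 0.6554 -0.1317  0.042 ]
 [ 0.6517 -0.2357  0.042 ]
 [ 0.4272 -0.2285  0.042 ]
 [ 0.425  -0.1328  0.042 ]]
cruc [[ 0.4682 -0.4031  0.08  ]] [[ 0.4714 -0.4092  0.046 ]]
tileS [[0.4648, -0.2147, 0.122], [0.467, -0.1372, 0.122]]
tileS [[0.518, -0.2217, 0.122], [0.5209, -0.1411, 0.122]]
tileS [[0.5699, -0.2174, 0.122], [0.5715, -0.1372, 0.122]]
tileS [[0.6222, -0.2202, 0.122], [0.6246, -0.1405, 0.122]]
crucS [[ 0.4789 -0.3923  0.08  ]] [[ 0.4725 -0.4051  0.046 ]]
```

```bash
cat >> h.py <<'E'
KY=0.08
def kax(): return np.array([np.cos(KY),np.sin(KY),0]),np.array([-np.sin(KY),np.cos(KY),0])
def pick(p,yaw):
    best=None
    for k in(0,np.pi,-np.pi):
        q=r.ik(list(p),list(down(yaw+k)))
        if q is not None and (best is None or abs(q[5])<abs(best[0])): best=(q[5],down(yaw+k))
    return best[1]
def st(*a):
    s=r.sense(); print(*a,'t%.1f'%s['time'],np.round(s['eef_pos'],4),'F',np.round(s['force'],1),'M',np.round(s['ft_torque'],2),'gap %.3f gf %.1f'%(s['finger_gap'],s['gripper_force'])); return s
np.set_printoptions(precision=4,suppress=True)
E
python3 - <<'E'
from h import *
o=pick([.5484,.2177,.25],np.pi/2+KY)
r.move_ptp([.5484,.2177,.22],list(o)); r.grip(0.6,60)
r.movel([.5484,.2177,.076],0.15); st('down')
r.grip(0,60); st('grip')
x,y=kax()
p=np.array(r.sense()['eef_pos'])
for d in (.08,.15,.16,.165,.17,.175,.18,.185,.19):
    r.movel(list(p-y*d),0.1); s=st(d)
    if abs(s['force'][1])>14: break
snap('top','t1.png');snap('side','s1.png')
E
```

```text
down t4.5 [0.5492 0.2179 0.077 ] F [ 0.1 -0.2  1.1] M [ 0.04 -0.    0.07] gap 0.598 gf 0.0
grip t4.9 [0.549  0.2181 0.0771] F [-1.9  1.7  6. ] M [ 0.17  0.24 -0.04] gap 0.143 gf 58.5
0.08 t5.8 [0.5553 0.1378 0.0771] F [-1.5 -3.5  1.8] M [-0.49  0.21 -0.07] gap 0.139 gf 58.7
0.15 t6.7 [0.5609 0.068  0.0771] F [-2.8 -3.9  3.4] M [-0.52  0.48 -0.05] gap 0.140 gf 59.0
0.16 t6.9 [0.5617 0.0582 0.0771] F [-3.3 -2.5  5.1] M [-0.41  0.42 -0.01] gap 0.138 gf 59.3
0.165 t7.2 [0.562  0.0538 0.0771] F [-2.8 -0.3  4.2] M [-0.05  0.58 -0.03] gap 0.140 gf 59.4
0.17 t7.4 [0.5621 0.0527 0.0771] F [-3.4 16.   6. ] M [ 2.51  0.51 -0.  ] gap 0.138 gf 60.3
```

Run:
```python
from h import *
p=np.array(r.sense()['eef_pos'])
r.grip(0.5); p[2]=.2; r.movel(list(p),.25)
o=pick([.573,-.18,.25],-.029)
r.move_ptp([.626,-.178,.25],list(o))   # over first tile, out of setter view
a=snap('top','t2.png');b=snap('side','s2.png')
cv2.imwrite('pics/c4.png',cv2.resize(a[150:250,160:260],None,fx=6,fy=6,interpolation=cv2.INTER_CUBIC))
cv2.imwrite('pics/c5.png',cv2.resize(b[130:250,255:395],None,fx=5,fy=5,interpolation=cv2.INTER_CUBIC))
st()
```

```text
t9.9 [ 0.6257 -0.1768  0.2492] F [ 0.5  0.7 -0.6] M [-0.04  0.03 -0.  ] gap 0.498 gf 0.0
```

View pics/c4.png

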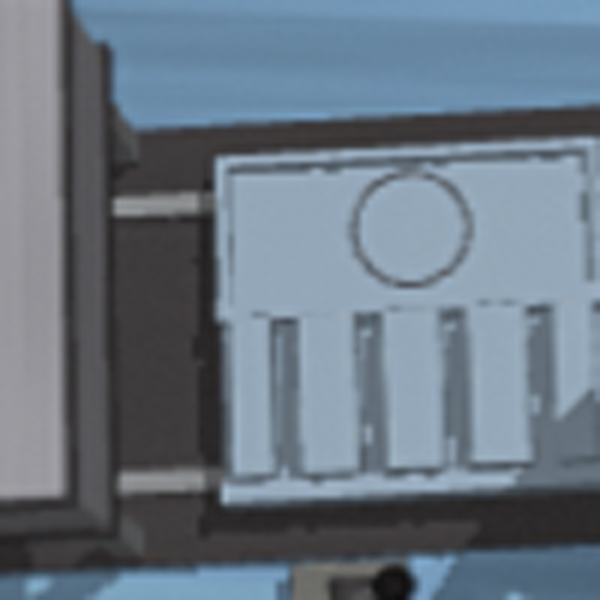

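View pics/c5.png

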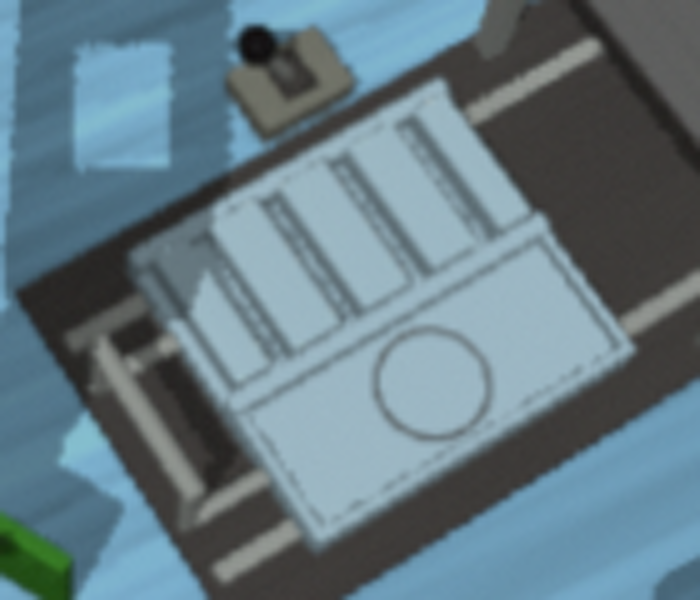

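Run:
```python
from h import *
f=lambda L:np.array(L,float)/6+[160-.42,150-.42]
g=lambda L:np.array(L,float)/5+[255-.4,130-.4]
print('ring',onz('top',f([(411,228)]),.035),onz('side',g([(433,383)]),.035))
print('handle',onz('side',g([(100,345),(190,497)]),.102))
for z in (.035,.063):
  print(z,'slots top 3..0',onz('top',f([(285,396),(370,391),(455,388),(540,385)]),z).tolist())
  print('slots side',onz('side',g([(448,178),(380,217),(309,256),(240,295)]),z).tolist())
# prediction by handle: slot centre lines
x,y=kax(); H=np.array([.5621,.0527,0])
for i in range(4): print(i,H+y*(.095+.05*i), 'x at pad-.102')
```

```text
ring [[0.6091 0.2261 0.035 ]] [[0.6067 0.2303 0.035 ]]
handle [[0.5171 0.0512 0.102 ]
 [0.6192 0.0551 0.102 ]]
0.035 slots top 3..0 [[0.5047620461718412, 0.29649089567201087, 0.03499999999999992], [0.5091110840361548, 0.24606580817378437, 0.03499999999999992], [0.5122446703176526, 0.19564553703555504, 0.03499999999999992], [0.5153699257940177, 0.14526112990201084, 0.03499999999999992]]
slots side [[0.49338921738553415, 0.30687763935135376, 0.03499999999999992], [0.4974898706745766, 0.2554650293943313, 0.03499999999999992], [0.500677314685561, 0.20338258443682494, 0.03499999999999992], [0.5043460509895686, 0.15331903114261325, 0.03499999999999992]]
0.063 slots top 3..0 [[0.4998379911344577, 0.2925413739872606, 0.06299999999999994], [0.5041174666602936, 0.2429228297093416, 0.06299999999999994], [0.5072009316054491, 0.19330902475431977, 0.06299999999999994], [0.5102761989956998, 0.1437305101635342, 0.06299999999999994]]
slots side [[0.5026977451911787, 0.2958464225326792, 0.06299999999999994], [0.5066935221048852, 0.245748717250302, 0.06299999999999994], [0.5097994455505117, 0.1949983083516308, 0.06299999999999994], [0.5133743519843724, 0.14621515689484654, 0.06299999999999994]]
0 [0.5545 0.1474 0.    ] x at pad-.102
1 [0.5505 0.1972 0.    ] x at pad-.102
2 [0.5465 0.2471 0.    ] x at pad-.102
3 [0.5425 0.2969 0.    ] x at pad-.102
```

```bash
sed -i 's/^KY=.*/KY=0.075/' h.py
cat >> h.py <<'E'
C=np.array([.5068,.2190,0])
def slot(i): return C+kax()[1]*(.05*i-.075)
def tile(tx,ty,i,dy=0.,go=True):
    o=pick([tx,ty,.25],-.029)
    r.move_ptp([tx,ty,.25],list(o)); r.grip(.5)
    r.movel([tx,ty,.075],.2); f0=st('at tile')['force']
    if f0[2]>8: return
    r.grip(0,40); st('gripped')
    r.movel([tx,ty,.26],.2); st('lifted')
    p=slot(i)+kax()[1]*dy; p[2]=.26
    r.move_ptp(list(p),list(pick(p,np.pi/2+KY))); b=st('over slot')['force']
    if go: insert(p,b)
def insert(p,b,z0=.130):
    p=np.array(p);p[2]=z0; r.movel(list(p),.15); 
    z=z0
    while z>.092:
        z-=.002; p[2]=z; r.movel(list(p),.04); f=np.array(r.sense()['force'])-b
        if f[2]>5 or np.hypot(*f[:2])>6: break
    s=st('stop'); print('df',f)
    if s['eef_pos'][2]<.104:
        r.grip(.3); p[2]=.26; r.movel(list(p),.2); st('placed')
E
python3 - <<'E'
from h import *
tile(.6255,-.1815,3)
snap('top','t3.png');snap('side','s3.png')
E
```

```text
at tile t11.4 [ 0.6275 -0.1814  0.0775] F [ 0.3  4.6 12.1] M [ 0.51  0.46 -0.16] gap 0.502 gf 5.3
```

```bash
python3 - <<'E'
import cv2
a=cv2.imread('pics/t3.png');b=cv2.imread('pics/s3.png')
A=cv2.resize(a[140:260,300:400],None,fx=5,fy=5,interpolation=3);B=cv2.resize(b[180:300,140:240],None,fx=4,fy=4,interpolation=3)
B=cv2.copyMakeBorder(B,0,120,0,0,0) if 0 else cv2.resize(B,(300,360)); B=cv2.copyMakeBorder(B,0,240,0,0,cv2.BORDER_CONSTANT)
cv2.imwrite('pics/c6.png',cv2.hconcat([A,B]))
E
python3 -c "
from h import *
st()"
```

```text
t11.5 [ 0.6274 -0.1814  0.0775] F [ 0.4  3.1 12. ] M [ 0.47  0.46 -0.1 ] gap 0.503 gf 5.2
```

View pics/c6.png

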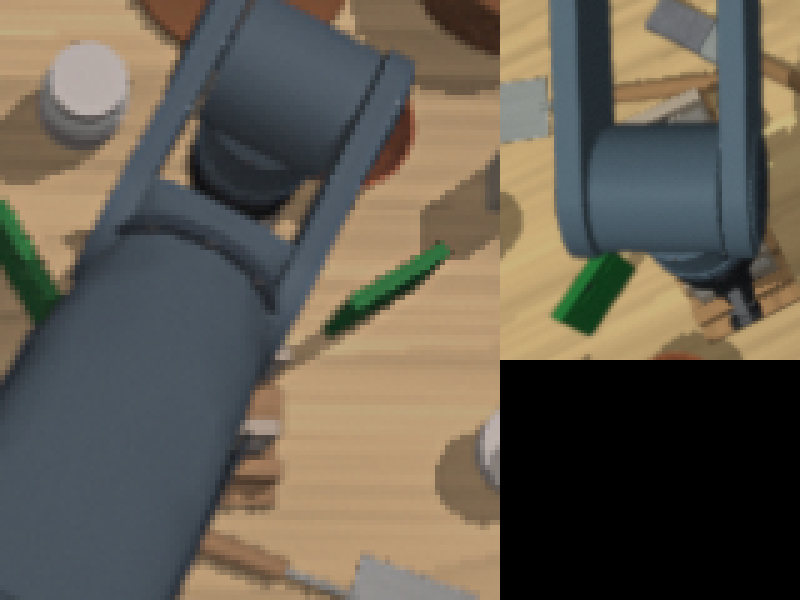

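```bash
sed -i 's/r.grip(.5)$/r.grip(.38)/; s/r.movel(\[tx,ty,.075\],.2)/r.movel([tx,ty,.110],.2); r.movel([tx,ty,.090],.06)/; s/z0=.130/z0=.145/; s/z>.092/z>.107/; s/<.104/<.119/; s/r.grip(.3)/r.grip(.27)/' h.py
python3 - <<'E'
from h import *
r.movel([.6255,-.1815,.25],.1); st()
snap('side','s4.png')
tile(.6255,-.1815,3)
snap('top','t5.png');snap('side','s5.png')
E
```

```text
t13.4 [ 0.6252 -0.1814  0.2492] F [-0.4  0.2 -0. ] M [-0.01 -0.03  0.03] gap 0.501 gf 0.0
at tile t15.3 [ 0.6251 -0.1813  0.0895] F [ 0.3 -1.  -0.1] M [-0.01  0.01 -0.02] gap 0.383 gf 0.0
gripped t15.6 [ 0.6258 -0.1816  0.0904] F [-0.5 -0.8  0.3] M [-0.05  0.04  0.03] gap 0.128 gf 41.3
lifted t16.6 [ 0.6247 -0.1811  0.2582] F [ 0.1 -0.1 -3.1] M [0.08 0.02 0.02] gap 0.132 gf 40.9
over slot t18.4 [0.5018 0.293  0.2599] F [ 0.4  0.2 -2.2] M [ 0.04 -0.03  0.02] gap 0.134 gf 40.9
stop t23.6 [0.502  0.2942 0.1133] F [-4.4 -1.3 11.2] M [-0.19  0.7   0.06] gap 0.131 gf 43.2
df [-4.7904 -1.4533 13.3677]
placed t24.7 [0.5004 0.2935 0.2584] F [-0.3  0.6 -0.1] M [-0.   -0.06  0.04] gap 0.268 gf 0.0
```

Run:
```python
from h import *
import h
for tx,ty,i in ((.573,-.1795,2),(.5205,-.1845,1),(.468,-.1775,0)):
    tile(tx,ty,i)
    s=r.sense()
    if not(.2<s['finger_gap']<.3): print('ABORT');break
r.move_ptp([.6,-.1,.35],list(down(0.)) if 0 else list(pick([.6,-.1,.35],-.029)))
a=snap('top','t6.png');b=snap('side','s6.png');st()
A=cv2.resize(a[150:250,160:280],None,fx=3.3,fy=3.3,interpolation=3);B=cv2.resize(b[130:250,255:375],(400,400),interpolation=3)
A=cv2.copyMakeBorder(A,0,400-A.shape[0],0,0,cv2.BORDER_CONSTANT)
D=cv2.resize(a[165:265,290:430],(396,283));cv2.imwrite('pics/c7.png',cv2.hconcat([A,B])[:,:,::-1])
cv2.imwrite('pics/c8.png',cv2.resize(a[165:265,290:430],None,fx=5,fy=5,interpolation=3)[:,:,::-1])
```

```text
at tile t28.2 [ 0.5727 -0.1793  0.0895] F [-0.6  0.6 -0.8] M [-0.01 -0.01 -0.03] gap 0.384 gf 0.0
gripped t28.5 [ 0.5733 -0.1797  0.0904] F [ 0.4 -0.7  0. ] M [-0.02 -0.07 -0.01] gap 0.131 gf 41.5
lifted t29.5 [ 0.5722 -0.179   0.2583] F [-0.7  0.1 -1.8] M [-0.06 -0.03  0.01] gap 0.129 gf 41.1
over slot t31.1 [0.5054 0.2431 0.2598] F [ 0.1 -0.8 -2.1] M [-0.04  0.05  0.04] gap 0.133 gf 41.1
stop t36.2 [0.5057 0.2442 0.1133] F [-3.5 -1.3 14. ] M [-0.32  0.93 -0.01] gap 0.132 gf 43.6
df [-3.598  -0.536  16.1451]
placed t37.4 [0.5041 0.2437 0.2585] F [-1.2  1.  -0.9] M [-0.03 -0.03 -0.03] gap 0.272 gf 0.0
at tile t40.6 [ 0.5202 -0.1843  0.0896] F [ 0.2 -0.5 -0.1] M [-0.04 -0.    0.04] gap 0.382 gf 0.0
gripped t40.9 [ 0.5208 -0.1847  0.0903] F [ 0.6 -0.4 -0.7] M [-0.04 -0.13  0.02] gap 0.130 gf 42.4
lifted t41.9 [ 0.5197 -0.184   0.2584] F [-0.8 -0.3 -2.7] M [ 0.07  0.04 -0.06] gap 0.136 gf 41.9
over slot t43.3 [0.5089 0.1933 0.2597] F [ 0.1  0.1 -2. ] M [ 0.02  0.01 -0.01] gap 0.132 gf 41.9
stop t48.5 [0.5094 0.1943 0.1132] F [-5.2 -1.6 14.5] M [-0.21  0.93 -0.09] gap 0.133 gf 44.5
df [-5.2769 -1.6644 16.5534]
placed t49.6 [0.5079 0.1939 0.2585] F [-0.1 -0.1  0.3] M [ 0.02 -0.04 -0.06] gap 0.269 gf 0.0
at tile t52.6 [ 0.4677 -0.1773  0.0897] F [-0.1  0.1  0.5] M [ 0.05 -0.05 -0.03] gap 0.380 gf 0.0
gripped t52.9 [ 0.4683 -0.1777  0.0903] F [ 1.3 -0.2  0.3] M [-0.03 -0.15 -0.02] gap 0.131 gf 42.9
lifted t53.9 [ 0.4672 -0.177   0.2585] F [ 0.  -0.4 -2.3] M [ 0.01 -0.01 -0.  ] gap 0.134 gf 42.5
over slot t55.8 [0.5124 0.1438 0.2597] F [-0.   0.5 -2.1] M [ 0.01  0.02 -0.03] gap 0.133 gf 42.6
stop t60.9 [0.5133 0.1443 0.1132] F [-5.4 -0.3 14.3] M [-0.12  0.84  0.07] gap 0.137 gf 45.2
df [-5.3795 -0.7776 16.4651]
placed t62.1 [0.5116 0.1441 0.2585] F [-0.1  0.5 -0.2] M [0.01 0.03 0.02] gap 0.273 gf 0.0
t63.8 [ 0.5999 -0.0994  0.3496] F [-0.7  0.5  0.2] M [ 0.01  0.01 -0.03] gap 0.270 gf 0.0
```

View pics/c7.png

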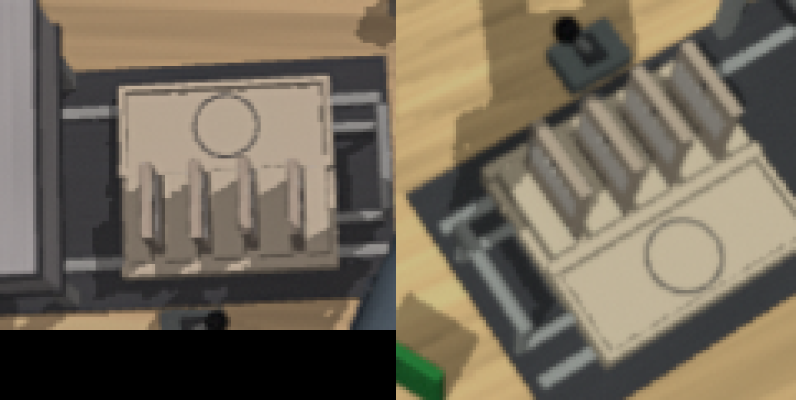

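View pics/c8.png

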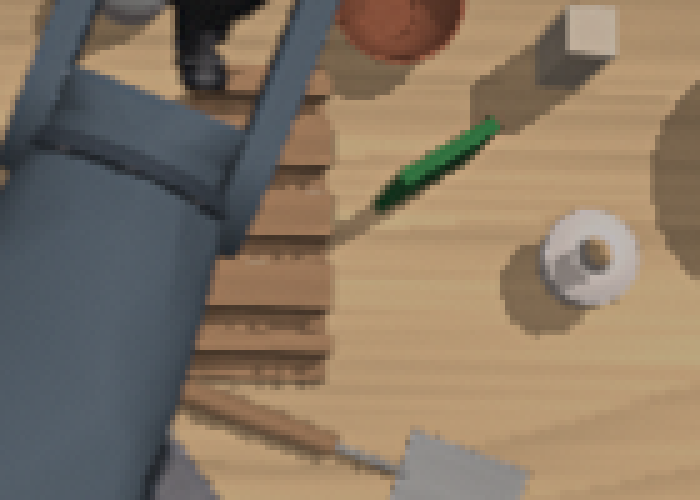

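```bash
cat > cru.py <<'E'
from h import *
def cruc(a,n):
    # white lid blob
    c=a.astype(int); m=((c.min(2)>150)&(c.max(2)-c.min(2)<30)).astype(np.uint8)
    return m
g=lambda L:np.array(L,float)/5+[290-.4,165-.4]
print('top knob',onz('top',g([(595,254)]),.08),'rim',onz('top',g([(589,258)]),.046))
b=cv2.imread('pics/s6.png')
E
python3 - <<'E'
from cru import *
f=lambda L:np.array(L,float)/3.3+[160-.35,150-.35]
for t in [[(147,162),(149,238)],[(194,160),(198,240)],[(243,157),(249,235)],[(291,160),(298,232)]]: print('tile',onz('top',f(t),.145).tolist(),)
e=lambda L:(np.array(L,float)-[396,0])/3.333+[255-.35,130-.35]
for t in [[(542,126),(590,206)],[(593,97),(640,180)],[(638,70),(688,150)],[(688,42),(741,112)]]: print('tileS',onz('side',e(t),.145).tolist())
# side view lid: near previous projection
q=proj('side',onz('top',g([(589,258)]),.046)); print(q)
u,v=q[0].astype(int); c=b[v-22:v+22,u-22:u+22].astype(int)
m=((c.min(2)>165)&(c.max(2)-c.min(2)<32)).astype(np.uint8)
n,l,s,ct=cv2.connectedComponentsWithStats(m); k=1+s[1:,4].argmax(); print(s[k],ct[k]+[u-22,v-22], onz('side',[ct[k]+[u-22,v-22]],.046))
E
```

```text
top knob [[ 0.5153 -0.4143  0.08  ]] rim [[ 0.5187 -0.4191  0.046 ]]
tile [[0.5425945508483944, 0.29371898571943156, 0.14500000000000002], [0.4642890142865498, 0.28750679747394886, 0.14500000000000002]]
tile [[0.5459126961639982, 0.2458330233512943, 0.14500000000000002], [0.46357033370096934, 0.23784917275836975, 0.14500000000000002]]
tile [[0.5503266276443094, 0.19601984978367565, 0.14500000000000002], [0.4700381019693092, 0.1865820396412305, 0.14500000000000002]]
tile [[0.5484721327266353, 0.1470215713764649, 0.14500000000000002], [0.4743974263850237, 0.1372635944334296, 0.14500000000000002]]
tileS [[0.47857558693211344, 0.14513034548226472, 0.14500000000000002], [0.5598211252964773, 0.1465098432658547, 0.14500000000000002]]
tileS [[0.47411149155339893, 0.19640812323930706, 0.14500000000000002], [0.5581763969846245, 0.19462955931120546, 0.14500000000000002]]
tileS [[0.46888746549982696, 0.2432247232481453, 0.14500000000000013], [0.552597310360545, 0.24399712011836744, 0.14500000000000002]]
tileS [[0.46460305567427446, 0.2954187210129996, 0.14500000000000013], [0.542388838276326, 0.30217695112868626, 0.14500000000000002]]
[[127.1385 276.0742]]
[ 12  13  22  22 261] [127.0345 278.9655] [[ 0.5263 -0.4223  0.046 ]]
```

Run:
```python
from h import *
p=[.5190,-.4175,.2]
r.move_ptp(p,list(pick(p,np.pi/2+KY))); r.grip(.65,30)
p[2]=.058; r.movel(p,.12); st('at'); r.grip(0,35); st('grip')
p[2]=.24; r.movel(p,.15); b=np.array(st('lift')['force'])
P=np.array([.6082,.2270,.24]); r.move_ptp(list(P),list(pick(P,np.pi/2+KY)))
b=np.array(st('over')['force'])
P[2]=.108; r.movel(list(P),.12); z=.102
while z>.084:
    P[2]=z; r.movel(list(P),.04); f=np.array(r.sense()['force'])-b
    if f[2]>4: break
    z-=.0015
st('stop'); snap('top','t7.png')
```

```text
at t66.9 [ 0.5196 -0.4181  0.0591] F [-0.2 -0.5 -0.6] M [-0.03  0.05 -0.  ] gap 0.648 gf 0.0
grip t67.3 [ 0.5194 -0.4182  0.0589] F [ 0.6 -1.7  3.3] M [-0.18  0.    0.  ] gap 0.289 gf 34.3
lift t68.7 [ 0.5185 -0.4169  0.2384] F [ 0.7  0.2 -4.2] M [-0.02 -0.05 -0.01] gap 0.292 gf 34.4
over t71.0 [0.6085 0.2262 0.24  ] F [-0.8 -0.8 -4.5] M [-0.   -0.03  0.02] gap 0.289 gf 34.4
stop t74.0 [0.6087 0.2272 0.0938] F [-0.3  0.8  2.4] M [0.01 0.12 0.01] gap 0.294 gf 34.7
```

Run:
```python
from h import *
P=np.array(r.sense()['eef_pos']); r.grip(.6); P[2]=.24; r.movel(list(P),.15); st()
x,y=kax()
Q=np.array([.56,.0527,0])-y*.15; Q[2]=.3
r.move_ptp([.45,-.2,.35],list(pick([.45,-.2,.35],np.pi/2+KY)))
a=snap('top','t8.png');b=snap('side','s8.png')
A=cv2.resize(a[150:230,180:260],(400,400),interpolation=3);B=cv2.resize(b[150:250,290:390],(400,400),interpolation=3)
cv2.imwrite('pics/c9.png',cv2.hconcat([A,B])[:,:,::-1])
for n in('top','side'): print(n,proj(n,[[.6082,.227,.08+.035],[.6082,.227,.046+.035],[.6082,.227,.035]]).tolist())
```

```text
t75.6 [0.608  0.2271 0.2386] F [-1.2  0.7 -0.2] M [-0.01 -0.02  0.03] gap 0.594 gf 0.0
top [[225.72437090915184, 182.4360582178253], [226.6401715130953, 184.77598843242478], [227.8258886938065, 187.80440584789415]]
side [[345.1589947353548, 197.73508503335268], [343.10481852868406, 201.86688773201723], [340.502718870787, 207.09495850249996]]
```

View pics/c9.png

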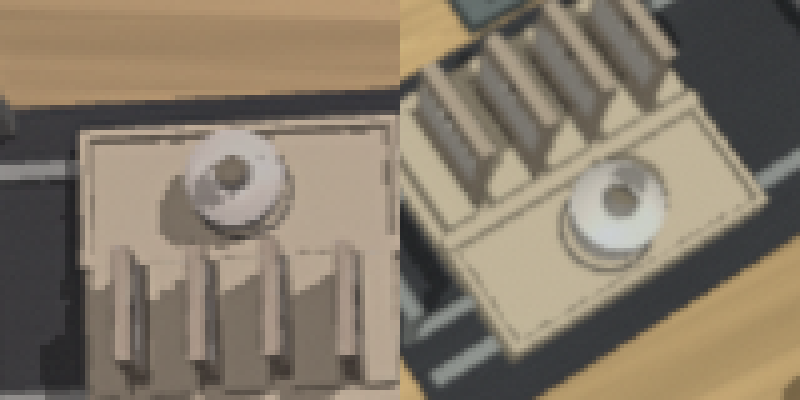

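```bash
cat >> h.py <<'E'
def tilt(t,sgn=1):
    x,y=kax(); z=np.array([0,0,-np.cos(t)])+np.sin(t)*y; c=sgn*x
    return R.from_matrix(np.c_[np.cross(c,z),c,z]).as_rotvec()
E
python3 - <<'E'
from h import *
x,y=kax(); H=np.array([.561,.0526,0]); r.grip(0)
P=H-y*.06; P[2]=.25
best=None
for s in(1,-1):
    for Q in (P,):
        q=r.ik(list(Q),list(tilt(.4,s)))
        if q is not None: print(s,np.round(q,2)); best=(abs(q[5]),s) if best is None or abs(q[5])<best[0] else best
o=list(tilt(.4,best[1]))
print(r.ik(list(P+y*.3),o) is not None)
r.move_ptp(list(P),o); P[2]=.078; r.movel(list(P),.15); b=np.array(st('low')['force'])
for d in (.03,.1,.29,.296,.300,.304,.308,.312,.316,.320,.324):
    Q=P+y*d; r.movel(list(Q),.07 if d<.295 else .03); s=st(d); f=np.array(s['force'])-b
    if f@y<-12: break
snap('top','t9.png')
E
```

```text
1 [-0.43  0.22  1.58  0.35  1.55 -0.54]
-1 [-0.43  0.22  1.58  0.35  1.55  2.6 ]
True
low t80.8 [ 0.5663 -0.0075  0.079 ] F [-0.1  0.3 -0. ] M [-0.18 -0.01 -0.04] gap -0.001 gf 0.0
0.03 t81.3 [0.5632 0.0231 0.0781] F [-0.5 -0.3 -0. ] M [-0.21 -0.02  0.  ] gap 0.001 gf 0.0
0.1 t82.5 [0.5579 0.0927 0.0781] F [0.9 0.4 0.9] M [-0.24 -0.05  0.04] gap 0.002 gf 0.0
0.29 t85.3 [0.5438 0.2818 0.0779] F [-0.3 -1.5 -1.9] M [-0.66  0.19  0.13] gap -0.002 gf 1.3
0.296 t85.7 [0.5439 0.2883 0.0785] F [-0.9 -0.7  0.1] M [-0.19 -0.01  0.02] gap -0.002 gf 0.1
0.3 t86.0 [0.5435 0.2922 0.0784] F [ 0.2  0.4 -0.3] M [-0.19 -0.05 -0.  ] gap 0.001 gf 0.0
0.304 t86.3 [0.5429 0.2961 0.0782] F [ 1. -1.  0.] M [-0.29 -0.13 -0.03] gap 0.003 gf 0.3
0.308 t86.5 [0.5426 0.2998 0.078 ] F [ 0.8 -2.2  0.5] M [-0.58 -0.2  -0.06] gap -0.005 gf 1.3
0.312 t86.8 [0.5429 0.3004 0.0774] F [  0.6 -19.    1.4] M [-2.82  0.02  0.17] gap 0.003 gf 8.3
```

Run:
```python
from h import *
x,y=kax()
P=np.array(r.sense()['eef_pos'])-y*.1; r.movel(list(P),.2); P[2]=.3; r.movel(list(P),.3)
r.move_ptp([.45,-.15,.35],list(pick([.45,-.15,.35],np.pi/2+KY)))
a=snap('top','t10.png');b=snap('side','s10.png')
o1,d1=ray('top',[(225.1,247.4)]);o2,d2=ray('side',[(306.2,138.6)])
A=np.c_[d1[0],-d2[0]]; t=np.linalg.lstsq(A,o2-o1,rcond=None)[0]; print('knob',o1+d1[0]*t[0],o2+d2[0]*t[1]); st()
A=cv2.resize(a[140:260,90:250],(534,400),interpolation=3);B=cv2.resize(b[70:250,300:420],(266,400),interpolation=3)
cv2.imwrite('pics/c10.png',cv2.hconcat([A,B])[:,:,::-1])
```

```text
knob [0.3857 0.2208 0.0984] [0.3869 0.2236 0.0988]
t89.9 [ 0.4502 -0.1493  0.3494] F [-0.1  0.1  0.2] M [ 0.    0.04 -0.03] gap 0.002 gf 0.0
```

View pics/c10.png

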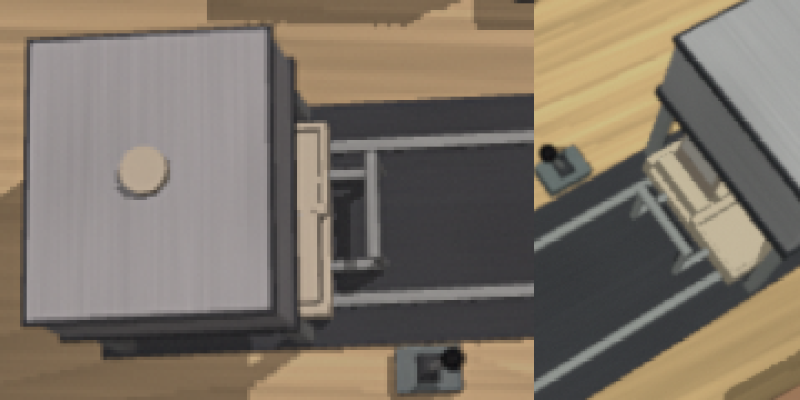

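Run:
```python
from h import *
x,y=kax(); K=np.array([.3862,.2218,0])
P=K-y*.065; P[2]=.25
qs=[(abs(q[5]),s) for s in(1,-1) if (q:=r.ik(list(P),list(tilt(.15,s)))) is not None]
o=list(tilt(.15,min(qs)[1])); r.move_ptp(list(P),o); P[2]=.083; r.movel(list(P),.15); b=np.array(st('low')['force'])
for d in (.03,.08,.10,.110,.114,.118,.122,.126,.130,.134,.138):
    r.movel(list(P+y*d),.06); s=st(d); f=np.array(s['force'])-b
    if f@y<-11: break
P=np.array(r.sense()['eef_pos'])-y*.08; r.movel(list(P),.15); P[2]=.3; r.movel(list(P),.3)
r.move_ptp([.45,-.15,.35],list(pick([.45,-.15,.35],np.pi/2+KY)))
a=snap('top','t11.png');b=snap('side','s11.png');st()
A=cv2.resize(a[140:260,90:250],(534,400),interpolation=3);B=cv2.resize(b[70:250,300:420],(266,400),interpolation=3)
cv2.imwrite('pics/c11.png',cv2.hconcat([A,B])[:,:,::-1])
```

```text
low t92.4 [0.3918 0.1569 0.0837] F [ 0.3  0.1 -0.5] M [-0.06 -0.03  0.02] gap 0.000 gf 0.0
0.03 t93.0 [0.3887 0.1872 0.0829] F [-0.8 -0.2 -0.3] M [-0.09 -0.04  0.04] gap 0.002 gf 0.0
0.08 t94.0 [0.3849 0.2367 0.0829] F [-0.6 -0.5 -0.4] M [-0.09 -0.02  0.01] gap 0.001 gf 0.0
0.1 t94.5 [0.3834 0.2571 0.083 ] F [1.1 0.3 0.5] M [-0.1  -0.01 -0.03] gap -0.001 gf 0.0
0.11 t94.8 [0.3828 0.2671 0.083 ] F [-0.  -0.2  0. ] M [-0.05 -0.04  0.03] gap -0.001 gf 0.0
0.114 t95.1 [0.3826 0.2701 0.0829] F [-0.1 -5.3  0.2] M [-0.84  0.   -0.04] gap -0.002 gf 2.4
0.118 t95.3 [0.3826 0.2709 0.0827] F [ -1.3 -24.7   8.4] M [-3.86  0.1   0.05] gap 0.000 gf 11.6
t98.3 [ 0.45   -0.1489  0.3496] F [-0.2 -0.6  0.5] M [ 0.05 -0.01  0.01] gap -0.000 gf 0.0
```

View pics/c11.png

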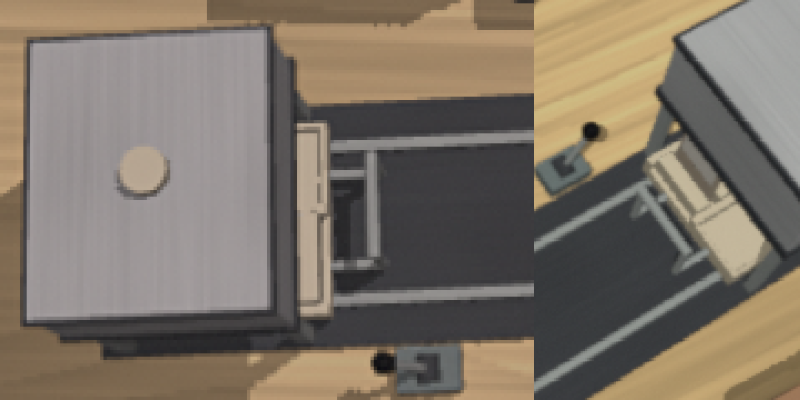

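The lever knob has moved from (452,358) to (383,362), against its far stop, and the setter is unchanged at home. I'm handing the job in.

```bash
python3 -c "
from h import *
print(r.job_done())"
```

```text
the job is handed in; nothing more can be done
None
```

I handed the job in at about 98 s: all four tiles stand in the setter slots, the crucible is on the pad, the setter is home and the switch is thrown; hand-in returned no verdict, and once the setter was home I could not check the load under the bell.

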